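Wind the pump stand's stabilizer leg down firm and clamp it

TASK

Wind the crank of the pump stand's stabilizer leg clockwise until its foot stands firmly on the bearing pad and you feel the crank go clearly stiffer, but do not wind on and jack the stand up. Then swing the leg's clamp lever fully home and let go, leaving the leg loaded. Leave the glass beaker and the brass weight standing where they are.

Things in the scene. Friction and masses are not known exactly. Their poses are not given: they have to be found in the camera images.
- crank (a joint): Crank on the leg's gear head, turning level about an upright shaft. Radians, grows clockwise seen from above (at most 21); clockwise lowers the foot 12 mm a turn. Starts at 0 to 4. Free, turning takes 6 N at the knob; with the foot on the pad about 6 N more per radian. Firm: 3 N or more above free; overloaded: 12 N above. Held still, it pushes back with the foot's load only; from 6 N it gives a little when let go.
- crank_axis (a point): Point on the crank's upright shaft axis, level with knob_mid, 242 mm above the bench. Fixed to the stand: x axis points from the leg to the shaft, y axis along the outrigger towards the pump (stand yaw up to 0.3 rad), z up. Below it the hub, 28 mm across, ends 30 mm lower; the gear head (up to 72 mm wide) ends 54 mm lower.
- knob_mid (a point): Middle of the crank's upright black knob, 24 mm in diameter, 55 mm tall, 60 mm off the shaft axis; spins freely on its spindle. It stands on a flat steel arm 18 mm wide whose top is 31 mm below this point; the knob's top is 25 mm above it.
- jack_foot: Round steel foot of the leg, 60 mm across, with a rubber sole; origin at the centre of its sole, z up. The leg's axis is 58 mm from the crank shaft, on its -x side. Starts 30 to 42 mm above the bench. Under it lies a square grey plastic bearing pad, 100 mm wide and somewhere between 10 and 25 mm thick (it differs from day to day).
- clamp_lever (a joint): Cam lever of the split collar round the leg, swinging level about an upright pivot. Radians: 0 open (pointing from the leg towards the robot, the stand's -x), grows clockwise seen from above, 1.6 fully home against its stop (pointing along the stand's +y, beside the outrigger). Starts at 0 to 0.25, stays where it is left. Stiff: 3 to 5 N at its grip.
- clamp_pivot (a point): Point on the clamp lever's upright pivot axis, level with lever_grip, 150 mm above the bench, 46 mm from the leg axis on its robot side. Fixed to the stand, axes as crank_axis.
- lever_grip (a point): Middle of the clamp lever's black round grip, 17 mm thick, 47 mm long, 75 mm from the pivot; the lever's tip is 24 mm farther out. The lever rises from 117 mm above the bench at the pivot to 150 mm here. This point's -x axis points along the lever to its tip. Free space around it; the outrigger's top is 60 mm lower.
- beaker: Glass beaker, 72 mm across, 95 mm tall, loose on the bench; origin at the centre of its underside. A bystander.
- weight: Brass calibration weight with a knob on top, 50 mm across, 82 mm tall, 0.8 kg, loose on the bench; origin at the centre of its underside. A bystander.

How it is judged:
By the outcome, as a careful person would: the job done as asked, in the order asked, and still so for the second after the job is handed in, with the robot touching nothing.
It also fails if it takes over 72 s, if anything falls off the work surface, if the arm or the gripper's body presses on something with over 40 N, if the wrist force passes 120 N, or if a joint passes its speed limit or range.

ROBOT

A 6-joint arm with a two-finger parallel gripper is mounted at the origin on the work surface. World frame = base frame: x ahead of the robot, y to its left, z up, the work surface at z = 0. Lengths are in mm, angles in rad, forces in N, time in s.
With the tool pointing down it reaches from about 350 to 925 mm from the base axis. Payload 6.4 kg.
Tool frame: the origin (TCP) lies on the centre line of the jaws, within the pads' length; the fingertips stand 25 mm ahead of it and the grasp point (between the pads) lies 6 mm ahead of it; z points along the fingers, y is the direction in which the jaws open and shut (so a half turn about z gives the same grasp; the last joint's range is limited). The gripper opens to 94 mm and grips with 3 to 60 N. Pads are 16 mm wide; open, the fingers measure 119 mm over their backs; the gripper's body (75 mm by 177 mm) begins 78 mm behind the grasp point.
Start: joints at [-1.42, 0.245, 1.558, -0, 1.339, -0.174], TCP at [207.432, -616.024, 230.455] pointing down, gripper open.
Joint ranges: [-3.13, 3.13], [-1.02, 2.26], [0.13, 2.54], [-0.95, 4.09], [0.21, 2.88], [-2.74, 2.74]. Speed limits (rad/s): [2.57, 2.57, 3.14, 3.14, 3.14, 3.14].

INTERFACE

Orientations are given as a 3x3 rotation matrix whose columns are the frame's x, y, z axes.
In Python, from rig import telemetry, imaging, manip gives the robot as it stands. The module is installed in compiled form; this text tells all that it offers.
- The arm moves only by the tool carry_out, never from a script. Its argument "motion" is a list of rows, each a list of 6 numbers: the shift along the tool's x, y, z in m, then the turn, a rotation vector about the tool's x, y, z in rad. In form: [[dx, dy, dz, rx, ry, rz], ...]. A call has 1 to 20 rows; each row is the pose to reach, as a shift and turn from the pose commanded when the call began, along the tool's axes at that moment; what a row does not reach only later rows make up. A row lasts 1/8 s, in which the tool goes at most 62.5 mm and 10.7 degrees, less where a joint would pass 70% of its speed; a pose out of reach is approached as far as the arm can. A call with a gripper value outside its range is refused whole. "fingers" is the opening, from 0 (shut) to 1 (fully open), set as the call begins (left out, the last holds). The fingers move at their own pace and stop on an object; "newtons" is the grip in N (left out, the last holds). Time passes only in rows, so rows that repeat a pose let the fingers close. It gives the time, the measured TCP pose, the force and the opening at its end, in the units of the state.
- telemetry.state(): the state, without advancing time (a new reading comes with each control period).
- imaging.get_image(name): name is "side" or "top" or "wrist"; returns the picture (480x640x3 uint8, blue, green, red); there is no depth.
- imaging.camera_model(name): a dict with "vfov" (degrees; the focal length in pixels is half the picture's height over the tangent of half this angle, whatever the lens; pixels are square), "cx", "cy" (the principal point, pixels), "rvec" (rotation vector, rad) and "tvec" (3), from world to camera coordinates, as OpenCV has them. Camera axes: x right, y down, z forward; pixel columns grow to the right and rows downward; lengths in mm; the calibration is good to about 2 mm. A picture is of the moment at which its call begins: read the wrist's pose just before it. camera_model takes no time and is no camera call; for the wrist camera it gives the pose at the moment of the call.
- manip.hand_in(): hands the job in, once; it reports no verdict.
The state is a dict: "t": time; "qpos": joint angles; "joint_velocities": joint speeds; "effort": joint torques, N m; "eef_pos": TCP position; "ee_rot": TCP orientation; "contact_force": force on the tool from outside, world axes, zero at the start; "moment": the same for the moment, N m; "finger_gap": finger opening in mm.
Only numpy, scipy, OpenCV 4.12 (cv2) and the standard library are available. Lean on these libraries where they do the work, as an engineer would, in place of code of your own. Each camera call takes 0.05 s, during which the arm holds its last target.

## Working session

There is one attempt and no reset: what is moved stays moved. The work goes in short steps, Python scripts to look and compute and a tool call to move; the robot and the scene stay as the last step left them, time stands still between calls to the robot, and variables do not carry over. Pictures are saved under pics/ and viewed, and the job is handed in when it is done.

Besides the shell and the picture viewer there is one more tool, called after "Request:" as name(argument=value, ...) on one line, values as JSON. carry_out: Moves the arm, as the interface text tells. Its arguments: {"type":"object","properties":{"motion":{"type":"array","items":{"type":"array","items":{"type":"number"}}},"fingers":{"type":"number"},"newtons":{"type":"number"}},"required":["motion"]}

```bash
mkdir -p pics
cat > h.py <<'E'
from rig import telemetry, imaging, manip
import numpy as np, cv2
def cam(n):
    m=imaging.camera_model(n); f=240/np.tan(np.radians(m['vfov'])/2)
    R=cv2.Rodrigues(np.array(m['rvec'],float))[0]; t=np.array(m['tvec'],float).ravel()
    return f,m['cx'],m['cy'],R,t
def ray(c,u,v):
    f,cx,cy,R,t=c; d=R.T@np.array([(u-cx)/f,(v-cy)/f,1]); o=-R.T@t; return o,d
def onz(c,u,v,z):
    o,d=ray(c,u,v); return o+d*(z-o[2])/d[2]
def proj(c,p):
    f,cx,cy,R,t=c; q=R@np.array(p,float)+t; return q[0]/q[2]*f+cx,q[1]/q[2]*f+cy
E
python3 - <<'E'
from h import *
s=telemetry.state(); print(s)
for n in ['side','top','wrist']:
    c=cam(n); im=imaging.get_image(n); cv2.imwrite(f'pics/{n}0.png',im); print(n,imaging.camera_model(n), -c[3].T@c[4])
E
```

```text
{'t': 0.0, 'qpos': array([-1.42008793e+00,  2.45763787e-01,  1.55901358e+00,  2.18151019e-05,
        1.33861958e+00, -1.74070032e-01]), 'joint_velocities': array([ 6.99975856e-05, -3.71823034e-04, -1.62627985e-03,  2.10452115e-03,
        1.69735012e-04, -3.14221655e-04]), 'effort': array([-1.42789442e-03, -4.15831876e+01, -3.14603198e+01,  6.83507463e-02,
        3.31706903e-02, -1.21796857e-04]), 'eef_pos': array([ 207.36187908, -615.47162656,  229.37768363]), 'ee_rot': array([[ 9.47723101e-01,  3.19093812e-01, -2.49905171e-04],
       [ 3.19093735e-01, -9.47721475e-01,  1.78703112e-03],
       [ 3.33390076e-04, -1.77335385e-03, -9.99998372e-01]]), 'contact_force': array([0.07937553, 0.42671818, 0.26330261]), 'moment': array([-0.00189077, -0.0214269 , -0.02691927]), 'finger_gap': 93.92636678804072}
side {'vfov': 55.922018078876434, 'cx': 321.726061910982, 'cy': 239.47593967712615, 'rvec': array([-0.05876905,  2.69881702, -1.60483453]), 'tvec': array([552.1192886 , 233.21503549, 731.52979902])} [546.08062407 548.7122156  543.20499348]
top {'vfov': 45.569041091568664, 'cx': 326.0092103776438, 'cy': 242.27393492226363, 'rvec': array([ 2.13518443, -2.13716763,  0.17461873]), 'tvec': array([-186.50138643,  594.18919314, 1041.61668409])} [ 416.76586582 -187.169527   1124.31430757]
wrist {'vfov': 58.887031443078726, 'cx': 318.4629269733962, 'cy': 230.9033303791928, 'rvec': array([-2.36192491,  1.69723825,  0.23784573]), 'tvec': array([-648.0260651 ,  -28.09410831,  392.11763338])} [ 282.55795736 -589.21250596  383.8220109 ]
```

View pics/top0.png

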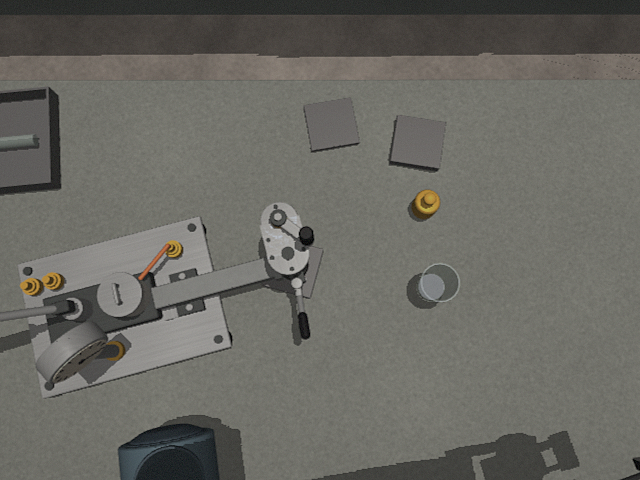

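View pics/side0.png

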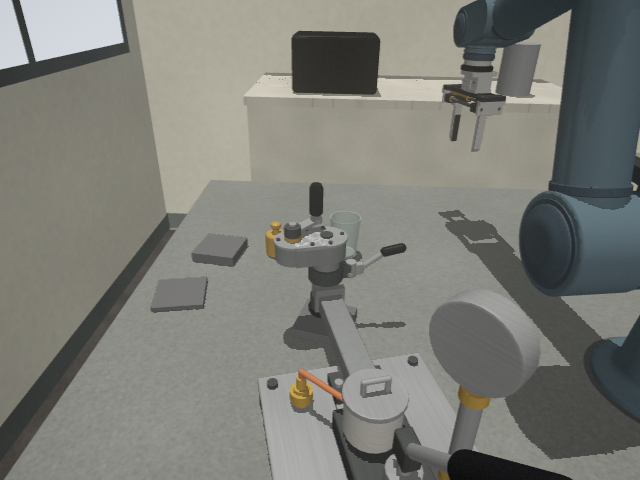

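View pics/wrist0.png

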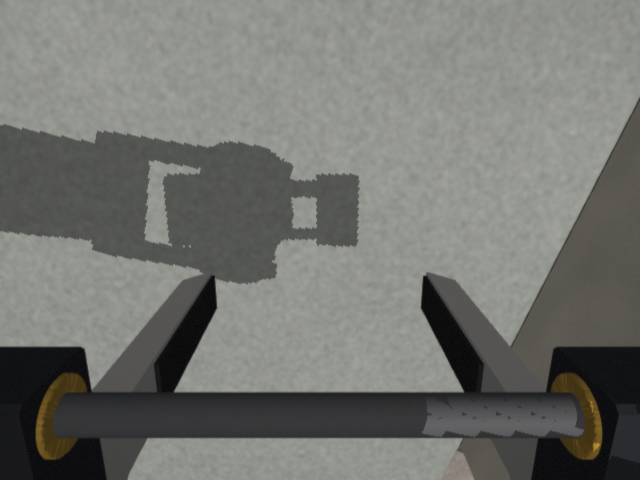

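The top view shows the hub near (279,216), the knob near (307,236), the leg head near (288,254), and the lever grip near (304,325). Next I'll zoom in and measure.

Run:
```python
from h import *
im=cv2.imread('pics/top0.png')[190:350,235:345]
cv2.imwrite('pics/topz.png',cv2.resize(im,None,fx=5,fy=3.7*5/3.7*0.74*0+5*0.75,interpolation=cv2.INTER_CUBIC) if 0 else cv2.resize(im,(412,600),interpolation=cv2.INTER_CUBIC))
im=cv2.imread('pics/side0.png')[170:330,250:420]
cv2.imwrite('pics/sidez.png',cv2.resize(im,(637,600),interpolation=cv2.INTER_CUBIC))
for n in ['top','side']:
    im=cv2.imread(f'pics/{n}0.png'); g=(im.max(2)<48).astype('uint8')
    k,l,s,ce=cv2.connectedComponentsWithStats(g)
    for i in range(1,k):
        if 40<s[i,4]<2000: print(n,s[i],ce[i])
```

```text
top [  0  89  46  14 406] [22.2635468 95.4408867]
top [   0   88   61  106 1206] [ 46.21973466 153.11442786]
top [311 143  48   9  57] [334.63157895 147.05263158]
top [390 161  48  10 140] [412.93571429 165.73571429]
top [299 227  15  19 152] [306.36184211 237.39473684]
top [281 263  27  18 106] [295.0754717  273.68867925]
top [143 272  12  15  79] [150.12658228 278.25316456]
top [174 277 100  29 155] [219.34193548 292.34193548]
top [ 47 300  39  26 245] [ 63.48571429 314.82857143]
top [104 305  69  29 158] [141.84810127 320.25949367]
top [298 312  12  27 238] [303.46218487 325.24369748]
top [114 314  26   7  65] [126.67692308 317.41538462]
top [633 459   7  11  47] [636.72340426 463.80851064]
top [621 473  19   7  68] [632.36764706 476.91176471]
side [ 304   37   76   43 1679] [341.42644431  53.20667064]
side [462  65  31   7 145] [477.17931034  68.4       ]
side [632 165   8  27 132] [636.31060606 176.35606061]
side [522 243  42  45 273] [537.003663   271.25641026]
side [310 308  11  10  41] [314.58536585 313.07317073]
side [333 417  20  63 270] [341.92222222 451.12222222]
side [346 435  60  36 559] [381.39713775 454.03577818]
```

View pics/topz.png

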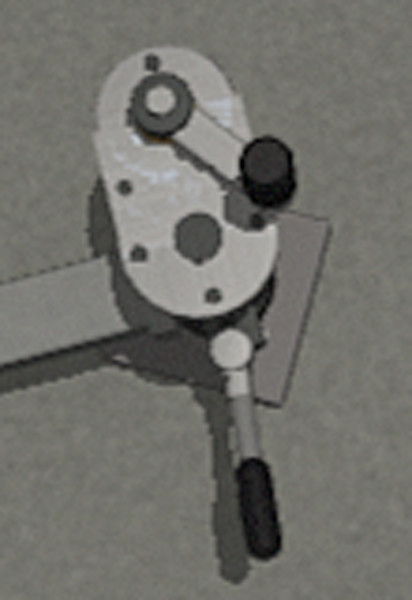

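View pics/sidez.png

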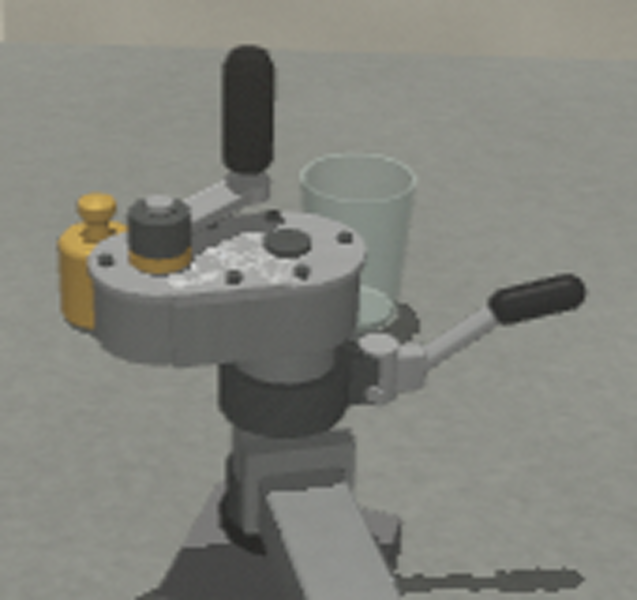

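Run:
```python
from h import *
T=cam('top');S=cam('side')
tz=lambda u,v:(235+u/3.745,190+v/3.75); sz=lambda u,v:(250+u/3.747,170+v/3.75)
H=onz(T,*tz(161,100),213);L=onz(T,*tz(197,237),189)
print('hub',H,'leg',L,np.linalg.norm((H-L)[:2]), 'yaw',np.arctan2((H-L)[1],(H-L)[0]))
print('hub side',onz(S,*sz(160,205),212),'leg side',onz(S,*sz(288,241),189))
def tri(a,b):
    o1,d1=ray(T,*a);o2,d2=ray(S,*b);A=np.c_[d1,-d2];k=np.linalg.lstsq(A,o2-o1,rcond=None)[0]
    p,q=o1+d1*k[0],o2+d2*k[1];return (p+q)/2,np.linalg.norm(p-q)
print('knob',tri(tz(267,170),sz(248,108)), onz(T,*tz(267,170),242),onz(S,*sz(248,108),242),onz(S,*sz(248,48),267))
print('grip',tri(tz(259,508),sz(538,300)),onz(T,*tz(259,508),150),onz(S,*sz(538,300),150))
print('pivot',onz(T,*tz(231,347),130), onz(S,*sz(382,345),130))
k=onz(T,*tz(267,170),242);print(np.linalg.norm((k-H)[:2]))
for n,p in (('weight',(427,203)),('beaker',(431,287))): print(n,onz(T,*p,0))
```

```text
hub [ 609.26601906 -108.90928375  213.        ] leg [ 552.62819115 -123.53383012  189.        ] 58.49547766762251 yaw 0.25269220745848264
hub side [ 607.42198609 -107.39524689  212.        ] leg side [ 551.52870826 -121.37138886  189.        ]
knob (array([ 572.732428  , -155.99378558,  238.11534274]), np.float64(2.2965907461114283)) [ 573.20894138 -156.16848451  242.        ] [ 571.26100177 -146.52327839  242.        ] [ 571.99179144 -155.35912628  267.        ]
grip (array([ 433.98222277, -149.75320473,  146.96454035]), np.float64(2.2638119119661466)) [ 435.04151829 -150.05704124  150.        ] [ 433.73744    -144.19118083  150.        ]
pivot [ 509.51416489 -135.86634841  130.        ] [ 506.14696555 -131.84232933  130.        ]
59.4436279792741
weight [ 682.11582335 -390.82281946    0.        ]
beaker [ 512.58377709 -393.67235055    0.        ]
```

Request:
carry_out(motion=[[0.02,-0.013,-0.03,0,0,0.02],[0.06,-0.039,-0.06,0,0,0.05],[0.1,-0.065,-0.09,0,0,0.08],[0.145,-0.094,-0.09,0,0,0.11],[0.19,-0.123,-0.09,0,0,0.14],[0.235,-0.152,-0.09,0,0,0.17],[0.28,-0.182,-0.09,0,0,0.2],[0.325,-0.211,-0.09,0,0,0.23],[0.37,-0.24,-0.09,0,0,0.26],[0.415,-0.269,-0.09,0,0,0.29],[0.455,-0.295,-0.09,0,0,0.31],[0.48,-0.311,-0.09,0,0,0.325],[0.493,-0.3196,-0.09,0,0,0.325],[0.493,-0.3196,-0.09,0,0,0.325],[0.493,-0.3196,-0.09,0,0,0.325]], fingers=0.7)

```text
t: 2.02
eef_pos: [572.2, -156.7, 320.4]
ee_rot: [[1.0, -0.001, -0.0], [-0.001, -1.0, -0.0], [-0.0, 0.0, -1.0]]
contact_force: [-0.7, 0.4, 0.6]
finger_gap: 65.4
```

Run:
```python
from h import *
s=telemetry.state(); print(s['t'],s['eef_pos'],s['ee_rot'],s['contact_force'],s['finger_gap'])
c=cam('wrist'); im=imaging.get_image('wrist'); cv2.imwrite('pics/w1.png',im)
for p in [(572.5,-155.8,267),(608.3,-108.2,212),(552,-122.7,188)]: print(proj(c,p))
```

```text
2.025 [ 572.1730143  -156.67603207  320.37037696] [[ 9.99999177e-01 -1.22695943e-03 -3.76164031e-04]
 [-1.22702407e-03 -9.99999232e-01 -1.71651271e-04]
 [-3.75953133e-04  1.72112692e-04 -9.99999915e-01]] [-0.71161097  0.4345425   0.63655996] 65.36945280125873
(np.float64(319.05042790852815), np.float64(267.87308962629015))
(np.float64(242.32791721545365), np.float64(182.42544997722092))
(np.float64(272.466117585119), np.float64(255.3345067001059))
```

View pics/w1.png

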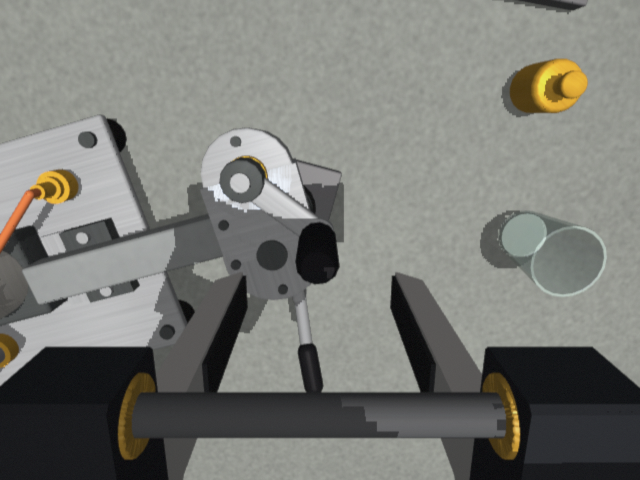

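The wrist view matches the prediction: hub at (241,182), knob top at about (319,266). I'll go down and grip.

Request:
carry_out(motion=[[0,0,0.03,0,0,0],[0,-0.0005,0.055,0,0,0],[0,-0.0005,0.068,0,0,0],[0,-0.0005,0.07,0,0,0],[0,-0.0005,0.07,0,0,0]], fingers=0.4)

```text
t: 2.7
eef_pos: [573.0, -155.8, 251.5]
ee_rot: [[1.0, -0.001, 0.001], [-0.001, -1.0, -0.001], [0.001, 0.001, -1.0]]
contact_force: [-1.0, 0.6, -0.1]
finger_gap: 37.4
```

Request:
carry_out(motion=[[0,0,0,0,0,0],[0,0,0,0,0,0],[0,0,0,0,0,0],[0,0,0,0,0,0],[0,0,0,0,0,0]], fingers=0.0, newtons=20)

```text
t: 3.32
eef_pos: [573.1, -155.8, 251.4]
ee_rot: [[1.0, -0.0, 0.001], [-0.0, -1.0, -0.001], [0.001, 0.001, -1.0]]
contact_force: [0.1, -2.7, 4.4]
finger_gap: 23.5
```

Run:
```python
from h import *
im=imaging.get_image('side'); cv2.imwrite('pics/s2.png',cv2.resize(im[150:350,230:430],(600,600),interpolation=cv2.INTER_CUBIC))
s=telemetry.state();print(s['t'],s['eef_pos'],s['contact_force'],s['finger_gap'])
```

```text
3.375 [ 573.08865497 -155.83821237  251.39774274] [ 0.10889974 -3.76903887  5.486284  ] 23.434247431196855
```

View pics/s2.png

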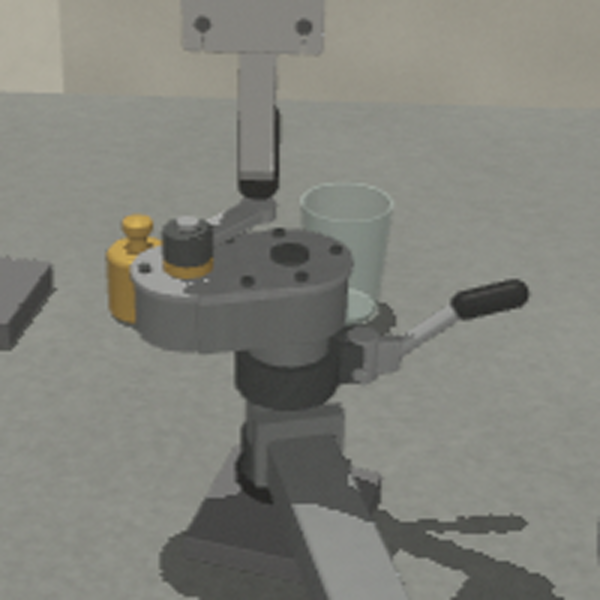

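```bash
cat > gen.py <<'E'
import numpy as np,sys
a,b,n,hold=float(sys.argv[1]),float(sys.argv[2]),int(sys.argv[3]),int(sys.argv[4])
f0=-2.208
P=lambda t:60*np.array([np.cos(f0-t),np.sin(f0-t)])
rows=[]
for t in np.r_[np.linspace(a,b,n+1)[1:],[b]*hold]:
    d=P(t)-P(a); rows.append([round(d[0]/1e3,4),round(-d[1]/1e3,4),0,0,0,0])
print(rows)
E
cat > rd.py <<'E'
from h import *
A=np.array([608.8,-107.6])
for _ in range(1):
    s=telemetry.state(); r=s['eef_pos'][:2]-A; f=s['contact_force']; ph=np.arctan2(r[1],r[0]); u=r/np.linalg.norm(r); tcw=np.array([u[1],-u[0]])
    print('t',s['t'],'theta',(-2.208-ph)%(2*np.pi),'rad',np.linalg.norm(r),'Ft(cw)',f[:2]@tcw,'Fr',f[:2]@u,'F',f, s['eef_pos'],s['finger_gap'])
E
python3 gen.py 0 2.4 10 2; python3 rd.py
```

```text
[[np.float64(-0.0104), np.float64(-0.0099), 0, 0, 0, 0], [np.float64(-0.0182), np.float64(-0.0219), 0, 0, 0, 0], [np.float64(-0.0229), np.float64(-0.0355), 0, 0, 0, 0], [np.float64(-0.0243), np.float64(-0.0498), 0, 0, 0, 0], [np.float64(-0.0222), np.float64(-0.064), 0, 0, 0, 0], [np.float64(-0.0168), np.float64(-0.0773), 0, 0, 0, 0], [np.float64(-0.0084), np.float64(-0.089), 0, 0, 0, 0], [np.float64(0.0026), np.float64(-0.0983), 0, 0, 0, 0], [np.float64(0.0154), np.float64(-0.1047), 0, 0, 0, 0], [np.float64(0.0294), np.float64(-0.1079), 0, 0, 0, 0], [np.float64(0.0294), np.float64(-0.1079), 0, 0, 0, 0], [np.float64(0.0294), np.float64(-0.1079), 0, 0, 0, 0]]
t 3.375 theta 6.846357821377325e-05 rad 60.01854127086993 Ft(cw) -2.3301228850909297 Fr 2.9644629370557687 F [ 0.10889974 -3.76903887  5.486284  ] [ 573.08865497 -155.83821237  251.39774274] 23.434247431196855
```

Request:
carry_out(motion=[[-0.0104,-0.0099,0,0,0,0],[-0.0182,-0.0219,0,0,0,0],[-0.0229,-0.0355,0,0,0,0],[-0.0243,-0.0498,0,0,0,0],[-0.0222,-0.064,0,0,0,0],[-0.0168,-0.0773,0,0,0,0],[-0.0084,-0.089,0,0,0,0],[0.0026,-0.0983,0,0,0,0],[0.0154,-0.1047,0,0,0,0],[0.0294,-0.1079,0,0,0,0],[0.0294,-0.1079,0,0,0,0],[0.0294,-0.1079,0,0,0,0]])

```text
t: 4.88
eef_pos: [603.0, -48.4, 251.4]
ee_rot: [[1.0, -0.0, 0.003], [-0.0, -1.0, -0.002], [0.003, 0.002, -1.0]]
contact_force: [2.1, -4.2, 3.9]
finger_gap: 23.6
```

```bash
sed -i 's/round(d\[0\]/round(float(d[0])/;s/round(-d\[1\]/round(-float(d[1])/' gen.py; python3 gen.py 2.4 3.0 3 2; python3 rd.py; python3 gen.py 3 3.6 3 2
```

```text
[[0.012, -0.0001, 0, 0, 0, 0], [0.0237, 0.0023, 0, 0, 0, 0], [0.0348, 0.0069, 0, 0, 0, 0], [0.0348, 0.0069, 0, 0, 0, 0], [0.0348, 0.0069, 0, 0, 0, 0]]
t 4.875 theta 2.406431764643357 rad 59.453389042479614 Ft(cw) 1.6432358051791252 Fr -4.362009571360372 F [ 2.06196547 -4.18038872  3.92465894] [602.98542104 -48.43162889 251.38085344] 23.585194104311277
[[0.0099, 0.0067, 0, 0, 0, 0], [0.0183, 0.0153, 0, 0, 0, 0], [0.0248, 0.0253, 0, 0, 0, 0], [0.0248, 0.0253, 0, 0, 0, 0], [0.0248, 0.0253, 0, 0, 0, 0]]
```

Request:
carry_out(motion=[[0.012,-0.0001,0,0,0,0],[0.0237,0.0023,0,0,0,0],[0.0348,0.0069,0,0,0,0],[0.0348,0.0069,0,0,0,0]])

```text
t: 5.38
eef_pos: [637.0, -54.8, 251.4]
ee_rot: [[1.0, -0.0, -0.001], [-0.0, -1.0, -0.001], [-0.001, 0.001, -1.0]]
contact_force: [-2.6, -2.3, 6.8]
finger_gap: 23.6
```

```bash
python3 rd.py
```

```text
t 5.375 theta 2.995300492372933 rad 59.88290346193552 Ft(cw) -1.2078385770401054 Fr -3.271684406803036 F [-2.6075671  -2.31589869  6.78927934] [637.03059416 -54.78905719 251.36972172] 23.61695773679778
```

Request:
carry_out(motion=[[0.0099,0.0067,0,0,0,0],[0.0183,0.0153,0,0,0,0],[0.0248,0.0253,0,0,0,0],[0.0248,0.0253,0,0,0,0]])

```text
t: 5.88
eef_pos: [662.0, -79.0, 251.4]
ee_rot: [[1.0, -0.0, 0.0], [-0.0, -1.0, 0.002], [0.0, -0.002, -1.0]]
contact_force: [-1.2, 0.2, 7.6]
finger_gap: 23.7
```

```bash
python3 rd.py;  python3 gen.py 3.6 4.2 3 1; python3 gen.py 4.2 4.8 3 1;python3 gen.py 4.8 5.4 3 1;python3 gen.py 5.4 6 3 1
```

```text
t 5.875 theta 3.5825631100425284 rad 60.371708853567554 Ft(cw) -0.7620385223800717 Fr -0.9500881112199129 F [-1.19751551  0.22209621  7.63628531] [661.99325626 -79.0479297  251.40004199] 23.678539118073434
[[0.0044, 0.0111, 0, 0, 0, 0], [0.0065, 0.0229, 0, 0, 0, 0], [0.0062, 0.0349, 0, 0, 0, 0], [0.0062, 0.0349, 0, 0, 0, 0]]
[[-0.0027, 0.0117, 0, 0, 0, 0], [-0.0076, 0.0226, 0, 0, 0, 0], [-0.0146, 0.0323, 0, 0, 0, 0], [-0.0146, 0.0323, 0, 0, 0, 0]]
[[-0.0088, 0.0081, 0, 0, 0, 0], [-0.019, 0.0144, 0, 0, 0, 0], [-0.0303, 0.0184, 0, 0, 0, 0], [-0.0303, 0.0184, 0, 0, 0, 0]]
[[-0.0119, 0.0017, 0, 0, 0, 0], [-0.0238, 0.0011, 0, 0, 0, 0], [-0.0354, -0.0019, 0, 0, 0, 0], [-0.0354, -0.0019, 0, 0, 0, 0]]
```

Request:
carry_out(motion=[[0.0044,0.0111,0,0,0,0],[0.0065,0.0229,0,0,0,0],[0.0062,0.0349,0,0,0,0],[0.0062,0.0349,0,0,0,0]])

```text
t: 6.38
eef_pos: [669.2, -113.7, 251.4]
ee_rot: [[1.0, -0.0, 0.004], [-0.0, -1.0, 0.002], [0.004, -0.002, -1.0]]
contact_force: [4.9, 1.7, 3.8]
finger_gap: 23.8
```

```bash
python3 rd.py
```

```text
t 6.375 theta 4.176244281027677 rad 60.67725981869835 Ft(cw) -2.144447407127459 Fr 4.663957094156422 F [4.85650801 1.66297335 3.76207261] [ 669.16767755 -113.72154937  251.43835582] 23.761631404454377
```

Request:
carry_out(motion=[[-0.0027,0.0117,0,0,0,0],[-0.0048,0.0173,0,0,0,0],[-0.0048,0.0173,0,0,0,0],[-0.0048,0.0173,0,0,0,0]])

```text
t: 6.88
eef_pos: [664.8, -131.2, 251.5]
ee_rot: [[1.0, 0.0, 0.005], [0.0, -1.0, 0.0], [0.005, -0.0, -1.0]]
contact_force: [6.5, 0.8, 4.2]
finger_gap: 23.6
```

```bash
python3 rd.py; python3 gen.py 4.5 4.8 2 2
```

```text
t 6.875 theta 4.474976865106309 rad 60.75290855332081 Ft(cw) -3.316077813246577 Fr 5.701761986423114 F [6.54283812 0.83530305 4.23067127] [ 664.76206451 -131.2466326   251.45240968] 23.57605494519913
[[-0.0043, 0.0079, 0, 0, 0, 0], [-0.0097, 0.0151, 0, 0, 0, 0], [-0.0097, 0.0151, 0, 0, 0, 0], [-0.0097, 0.0151, 0, 0, 0, 0]]
```

Request:
carry_out(motion=[[-0.004,0.0082,0,0,0,0],[-0.0092,0.0156,0,0,0,0],[-0.0092,0.0156,0,0,0,0],[-0.0092,0.0156,0,0,0,0]])

```text
t: 7.38
eef_pos: [655.0, -147.3, 251.4]
ee_rot: [[1.0, -0.0, 0.004], [-0.0, -1.0, -0.0], [0.004, 0.0, -1.0]]
contact_force: [5.3, -0.1, 4.4]
finger_gap: 23.7
```

```bash
python3 rd.py
python3 - <<'E'
from h import *
im=imaging.get_image('side'); cv2.imwrite('pics/s3.png',cv2.resize(im[150:350,230:430],(600,600),interpolation=cv2.INTER_CUBIC))
E
python3 rd.py; python3 gen.py 4.8 5.1 2 2
```

```text
t 7.375 theta 4.785257008304086 rad 60.87507388253773 Ft(cw) -3.3890736980174845 Fr 4.113032154347901 F [ 5.32827151 -0.11125102  4.41142136] [ 654.96248998 -147.28373897  251.42759456] 23.6650283814017
t 7.425 theta 4.78478892496309 rad 60.890345852268425 Ft(cw) -3.041160602460943 Fr 4.292257347110443 F [ 5.23760994 -0.48946198  5.14270045] [ 654.99264584 -147.27207693  251.4431994 ] 23.68215047509628
[[-0.0064, 0.0063, 0, 0, 0, 0], [-0.0138, 0.0115, 0, 0, 0, 0], [-0.0138, 0.0115, 0, 0, 0, 0], [-0.0138, 0.0115, 0, 0, 0, 0]]
```

View pics/s3.png

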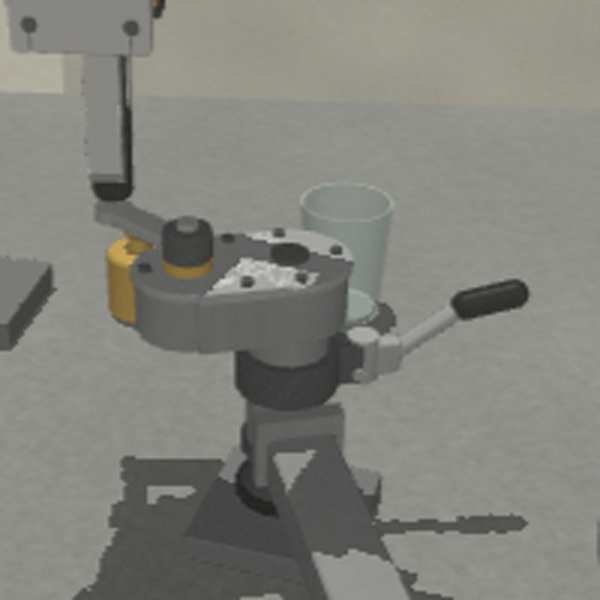

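Request:
carry_out(motion=[[-0.0064,0.0063,0,0,0,0],[-0.0138,0.0115,0,0,0,0],[-0.0138,0.0115,0,0,0,0],[-0.0138,0.0115,0,0,0,0]])

```text
t: 7.92
eef_pos: [640.9, -159.3, 251.4]
ee_rot: [[1.0, -0.0, 0.003], [-0.0, -1.0, -0.001], [0.003, 0.001, -1.0]]
contact_force: [4.2, -2.2, 6.5]
finger_gap: 23.6
```

```bash
sed -i 's/608.8,-107.6/609.4,-108.1/' rd.py; python3 rd.py;python3 gen.py 5.1 5.6 3 2;python3 gen.py 5.6 6.1 3 2
```

```text
t 7.925 theta 5.094972403282712 rad 60.11729888273429 Ft(cw) -2.433341155569801 Fr 4.109396458022471 F [ 4.22466199 -2.22722238  6.52470712] [ 640.87425291 -159.31973281  251.42231252] 23.602444523581777
[[-0.0089, 0.0045, 0, 0, 0, 0], [-0.0185, 0.0074, 0, 0, 0, 0], [-0.0284, 0.0087, 0, 0, 0, 0], [-0.0284, 0.0087, 0, 0, 0, 0], [-0.0284, 0.0087, 0, 0, 0, 0]]
[[-0.01, -0.0004, 0, 0, 0, 0], [-0.0198, -0.0024, 0, 0, 0, 0], [-0.0291, -0.006, 0, 0, 0, 0], [-0.0291, -0.006, 0, 0, 0, 0], [-0.0291, -0.006, 0, 0, 0, 0]]
```

Not growing, so the foot isn't on the pad yet. I'll keep winding.

Request:
carry_out(motion=[[-0.0089,0.0045,0,0,0,0],[-0.0185,0.0074,0,0,0,0],[-0.0284,0.0087,0,0,0,0],[-0.0284,0.0087,0,0,0,0],[-0.0284,0.0087,0,0,0,0]])

```text
t: 8.55
eef_pos: [611.8, -168.2, 251.4]
ee_rot: [[1.0, -0.0, 0.001], [-0.0, -1.0, -0.002], [0.001, 0.002, -1.0]]
contact_force: [1.4, -2.6, 6.9]
finger_gap: 23.4
```

```bash
python3 rd.py
```

```text
t 8.55 theta 5.6065369386381505 rad 60.109572644643016 Ft(cw) -1.3003781329691912 Fr 2.6291292118000094 F [ 1.40304496 -2.57580445  6.86198248] [ 611.77038899 -168.16281695  251.39105056] 23.386517714103846
```

Request:
carry_out(motion=[[-0.01,-0.0004,0,0,0,0],[-0.0198,-0.0024,0,0,0,0],[-0.0291,-0.006,0,0,0,0],[-0.0291,-0.006,0,0,0,0],[-0.0291,-0.006,0,0,0,0]])

```text
t: 9.18
eef_pos: [582.5, -161.8, 251.4]
ee_rot: [[1.0, -0.0, -0.0], [-0.0, -1.0, -0.001], [-0.0, 0.001, -1.0]]
contact_force: [0.5, -0.3, 7.8]
finger_gap: 23.8
```

```bash
python3 rd.py; python3 gen.py 6.1 6.6 3 2;python3 gen.py 6.6 7.1 3 2;python3 gen.py 7.1 7.6 3 2;python3 gen.py 7.6 8.1 3 2
```

```text
t 9.175 theta 6.110144076939918 rad 60.06883715437582 Ft(cw) -0.6239421334230899 Fr 0.06634669341300387 F [ 0.52822539 -0.33864968  7.8195678 ] [ 582.50874233 -161.81336387  251.38194458] 23.823874146278296
[[-0.0086, -0.0051, 0, 0, 0, 0], [-0.0162, -0.0116, 0, 0, 0, 0], [-0.0226, -0.0192, 0, 0, 0, 0], [-0.0226, -0.0192, 0, 0, 0, 0], [-0.0226, -0.0192, 0, 0, 0, 0]]
[[-0.0051, -0.0086, 0, 0, 0, 0], [-0.0087, -0.0179, 0, 0, 0, 0], [-0.0106, -0.0277, 0, 0, 0, 0], [-0.0106, -0.0277, 0, 0, 0, 0], [-0.0106, -0.0277, 0, 0, 0, 0]]
[[-0.0003, -0.01, 0, 0, 0, 0], [0.001, -0.0199, 0, 0, 0, 0], [0.0039, -0.0294, 0, 0, 0, 0], [0.0039, -0.0294, 0, 0, 0, 0], [0.0039, -0.0294, 0, 0, 0, 0]]
[[0.0045, -0.0089, 0, 0, 0, 0], [0.0104, -0.017, 0, 0, 0, 0], [0.0176, -0.0239, 0, 0, 0, 0], [0.0176, -0.0239, 0, 0, 0, 0], [0.0176, -0.0239, 0, 0, 0, 0]]
```

Request:
carry_out(motion=[[-0.0086,-0.0051,0,0,0,0],[-0.0162,-0.0116,0,0,0,0],[-0.0226,-0.0192,0,0,0,0],[-0.0226,-0.0192,0,0,0,0],[-0.0226,-0.0192,0,0,0,0]])

```text
t: 9.8
eef_pos: [560.1, -142.3, 251.4]
ee_rot: [[1.0, 0.0, 0.0], [0.0, -1.0, -0.0], [0.0, 0.0, -1.0]]
contact_force: [1.2, -0.7, 8.2]
finger_gap: 23.7
```

```bash
python3 rd.py
```

```text
t 9.8 theta 0.3268077697619991 rad 60.012037587872406 Ft(cw) -1.2690441328096096 Fr -0.5956933686800756 F [ 1.2129996  -0.70281972  8.20924622] [ 560.10097447 -142.3206186   251.36344576] 23.652211661087062
```

Request:
carry_out(motion=[[-0.0051,-0.0086,0,0,0,0],[-0.0087,-0.0179,0,0,0,0],[-0.0106,-0.0277,0,0,0,0],[-0.0106,-0.0277,0,0,0,0],[-0.0106,-0.0277,0,0,0,0]])

```text
t: 10.42
eef_pos: [549.8, -114.7, 251.4]
ee_rot: [[1.0, 0.0, 0.001], [0.0, -1.0, -0.001], [0.001, 0.001, -1.0]]
contact_force: [2.1, -2.0, 6.4]
finger_gap: 23.8
```

```bash
python3 rd.py
```

```text
t 10.425 theta 0.822606804496604 rad 59.95236483326607 Ft(cw) -2.248593227565205 Fr -1.8811444181606176 F [ 2.11862047 -2.02640646  6.39368233] [ 549.81649868 -114.7402123   251.36718366] 23.772315012646256
```

Request:
carry_out(motion=[[-0.0003,-0.01,0,0,0,0],[0.001,-0.0199,0,0,0,0],[0.0039,-0.0294,0,0,0,0],[0.0039,-0.0294,0,0,0,0],[0.0039,-0.0294,0,0,0,0]])

```text
t: 11.05
eef_pos: [553.8, -85.8, 251.4]
ee_rot: [[1.0, -0.0, 0.001], [0.0, -1.0, -0.002], [0.001, 0.002, -1.0]]
contact_force: [2.2, -3.5, 6.7]
finger_gap: 23.7
```

```bash
python3 rd.py
```

```text
t 11.05 theta 1.3148471411307519 rad 59.922542795646635 Ft(cw) -2.4290460842963433 Fr -3.368751146915143 F [ 2.22305803 -3.50809951  6.70503638] [553.77998028 -85.80371015 251.35769456] 23.67305025225697
```

Request:
carry_out(motion=[[0.0045,-0.0089,0,0,0,0],[0.0104,-0.017,0,0,0,0],[0.0176,-0.0239,0,0,0,0],[0.0176,-0.0239,0,0,0,0],[0.0176,-0.0239,0,0,0,0]])

```text
t: 11.68
eef_pos: [571.0, -62.1, 251.3]
ee_rot: [[1.0, 0.0, 0.0], [0.0, -1.0, -0.002], [0.0, 0.002, -1.0]]
contact_force: [0.4, -3.9, 6.3]
finger_gap: 23.6
```

```bash
python3 rd.py; for a in 8.1 8.6 9.1 9.6 10.1; do python3 gen.py $a $(echo $a+0.5|bc -l 2>/dev/null || python3 -c "print($a+.5)") 3 2;done
```

```text
t 11.675 theta 1.8096694247800755 rad 59.917648154912605 Ft(cw) -2.2105952948353624 Fr -3.270178467083641 F [ 0.39521737 -3.92741671  6.34487161] [571.0425181  -62.06926958 251.30849382] 23.57788238053384
[[0.0082, -0.0057, 0, 0, 0, 0], [0.0173, -0.0099, 0, 0, 0, 0], [0.0269, -0.0126, 0, 0, 0, 0], [0.0269, -0.0126, 0, 0, 0, 0], [0.0269, -0.0126, 0, 0, 0, 0]]
[[0.0099, -0.001, 0, 0, 0, 0], [0.0199, -0.0004, 0, 0, 0, 0], [0.0296, 0.0019, 0, 0, 0, 0], [0.0296, 0.0019, 0, 0, 0, 0], [0.0296, 0.0019, 0, 0, 0, 0]]
[[0.0092, 0.0039, 0, 0, 0, 0], [0.0177, 0.0092, 0, 0, 0, 0], [0.0251, 0.0158, 0, 0, 0, 0], [0.0251, 0.0158, 0, 0, 0, 0], [0.0251, 0.0158, 0, 0, 0, 0]]
[[0.0062, 0.0078, 0, 0, 0, 0], [0.0111, 0.0165, 0, 0, 0, 0], [0.0145, 0.0259, 0, 0, 0, 0], [0.0145, 0.0259, 0, 0, 0, 0], [0.0145, 0.0259, 0, 0, 0, 0]]
[[0.0017, 0.0098, 0, 0, 0, 0], [0.0018, 0.0198, 0, 0, 0, 0], [0.0002, 0.0297, 0, 0, 0, 0], [0.0002, 0.0297, 0, 0, 0, 0], [0.0002, 0.0297, 0, 0, 0, 0]]
```

Request:
carry_out(motion=[[0.0082,-0.0057,0,0,0,0],[0.0173,-0.0099,0,0,0,0],[0.0269,-0.0126,0,0,0,0],[0.0269,-0.0126,0,0,0,0],[0.0269,-0.0126,0,0,0,0]])

```text
t: 12.3
eef_pos: [597.6, -49.3, 251.3]
ee_rot: [[1.0, 0.0, -0.001], [0.0, -1.0, -0.002], [-0.001, 0.002, -1.0]]
contact_force: [-0.4, -2.5, 7.3]
finger_gap: 23.6
```

```bash
python3 rd.py
```

```text
t 12.3 theta 2.306581659689469 rad 59.925238610784 Ft(cw) -0.9159679505131417 Fr -2.3810697318743146 F [-0.43017888 -2.5146444   7.31008201] [597.62349911 -49.34331315 251.32957713] 23.59143478759314
```

Request:
carry_out(motion=[[0.0099,-0.001,0,0,0,0],[0.0199,-0.0004,0,0,0,0],[0.0296,0.0019,0,0,0,0],[0.0296,0.0019,0,0,0,0],[0.0296,0.0019,0,0,0,0]])

```text
t: 12.92
eef_pos: [627.0, -50.8, 251.3]
ee_rot: [[1.0, 0.0, -0.001], [0.0, -1.0, -0.001], [-0.001, 0.001, -1.0]]
contact_force: [-1.4, -1.6, 7.8]
finger_gap: 23.4
```

```bash
python3 rd.py
```

```text
t 12.925 theta 2.80271331650738 rad 59.960124489527466 Ft(cw) -0.8484576953192532 Fr -1.9584768274404538 F [-1.3866151  -1.62259376  7.84025178] [627.02341801 -50.78829381 251.34310255] 23.41719921892024
```

Request:
carry_out(motion=[[0.0092,0.0039,0,0,0,0],[0.0177,0.0092,0,0,0,0],[0.0251,0.0158,0,0,0,0],[0.0251,0.0158,0,0,0,0],[0.0251,0.0158,0,0,0,0]])

```text
t: 13.55
eef_pos: [652.2, -66.0, 251.4]
ee_rot: [[1.0, 0.0, -0.001], [0.0, -1.0, 0.001], [-0.001, -0.001, -1.0]]
contact_force: [-1.7, 1.1, 8.2]
finger_gap: 23.8
```

```bash
python3 rd.py
```

```text
t 13.55 theta 3.29719648964785 rad 60.03534109178044 Ft(cw) -2.015606180130202 Fr -0.46953607180215423 F [-1.74911261  1.10622668  8.21208533] [652.16476575 -65.96430266 251.36159371] 23.756044116385826
```

Request:
carry_out(motion=[[0.0062,0.0078,0,0,0,0],[0.0111,0.0165,0,0,0,0],[0.0145,0.0259,0,0,0,0],[0.0145,0.0259,0,0,0,0],[0.0145,0.0259,0,0,0,0]])

```text
t: 14.18
eef_pos: [666.9, -90.6, 251.4]
ee_rot: [[1.0, 0.001, -0.0], [0.001, -1.0, 0.003], [-0.0, -0.003, -1.0]]
contact_force: [0.8, 4.4, 7.2]
finger_gap: 23.9
```

```bash
python3 rd.py
```

```text
t 14.175 theta 3.7802585723497395 rad 60.13116717316726 Ft(cw) -4.000859935913749 Fr 2.006585032263121 F [0.75701864 4.41137014 7.16467385] [666.93491028 -90.62168873 251.39931214] 23.905621262938
```

```bash
python3 rd.py; python3 gen.py 10.1 10.4 3 3
```

```text
t 14.175 theta 3.7802585723497395 rad 60.13116717316726 Ft(cw) -4.000859935913749 Fr 2.006585032263121 F [0.75701864 4.41137014 7.16467385] [666.93491028 -90.62168873 251.39931214] 23.905621262938
[[0.0012, 0.0059, 0, 0, 0, 0], [0.0019, 0.0118, 0, 0, 0, 0], [0.0019, 0.0178, 0, 0, 0, 0], [0.0019, 0.0178, 0, 0, 0, 0], [0.0019, 0.0178, 0, 0, 0, 0], [0.0019, 0.0178, 0, 0, 0, 0]]
```

Request:
carry_out(motion=[[0.0012,0.0059,0,0,0,0],[0.0019,0.0118,0,0,0,0],[0.0019,0.0178,0,0,0,0],[0.0019,0.0178,0,0,0,0],[0.0019,0.0178,0,0,0,0],[0.0019,0.0178,0,0,0,0]])

```text
t: 14.92
eef_pos: [669.5, -107.2, 251.4]
ee_rot: [[1.0, 0.001, 0.001], [0.001, -1.0, 0.005], [0.001, -0.005, -1.0]]
contact_force: [2.7, 7.5, 7.2]
finger_gap: 23.5
```

```bash
python3 rd.py; python3 gen.py 10.4 10.6 2 4;  python3 - <<'E'
from h import *
im=imaging.get_image('side'); cv2.imwrite('pics/s4.png',cv2.resize(im[270:350,270:390],(750,500),interpolation=cv2.INTER_CUBIC))
E
python3 rd.py
```

```text
t 14.925 theta 4.061035330698138 rad 60.07878514752743 Ft(cw) -7.492971003516031 Fr 2.759293193172972 F [2.65299514 7.53126352 7.15089061] [ 669.47277071 -107.24991497  251.35312771] 23.475795581088008
[[-0.0005, 0.006, 0, 0, 0, 0], [-0.0017, 0.0119, 0, 0, 0, 0], [-0.0017, 0.0119, 0, 0, 0, 0], [-0.0017, 0.0119, 0, 0, 0, 0], [-0.0017, 0.0119, 0, 0, 0, 0], [-0.0017, 0.0119, 0, 0, 0, 0]]
t 14.975 theta 4.0608960860288 rad 60.11224857441102 Ft(cw) -7.447411975457573 Fr 2.424730574000645 F [2.31806894 7.48129801 7.03461162] [ 669.50611176 -107.24107202  251.41760464] 23.37473543345494
```

View pics/s4.png

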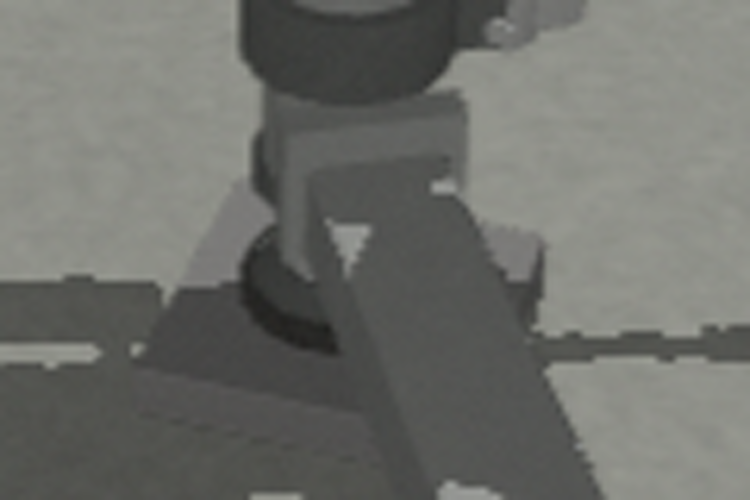

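Held still, the crank pushes back with about 7.5 N. On the first turn, with no load, the bias at this angle was about 2 N, so the foot load is about 5 N. That counts as firm and is well short of overloaded. In the side view the dark sole rests on the pad, near (290,330) in the zoom. I'll let go of the knob here.

Request:
carry_out(motion=[[0,0,0,0,0,0],[0,0,0,0,0,0],[0,0,0,0,0,0],[0,0,0,0,0,0]], fingers=0.5)

```text
t: 15.48
eef_pos: [668.5, -110.4, 249.9]
ee_rot: [[1.0, -0.0, -0.001], [-0.0, -1.0, 0.0], [-0.001, -0.0, -1.0]]
contact_force: [-0.1, 0.5, 0.1]
finger_gap: 46.6
```

```bash
python3 rd.py
```

```text
t 15.475 theta 4.1136626425482525 rad 59.16921811110356 Ft(cw) -0.4894015948848386 Fr -0.12151245572511085 F [-0.10259629  0.49371368  0.13700614] [ 668.52542334 -110.37611212  249.87739165] 46.61433436485434
```

Request:
carry_out(motion=[[0,0,-0.02,0,0,0],[0,0,-0.05,0,0,0],[0,0,-0.07,0,0,0],[0,0,-0.07,0,0,0]])

```text
t: 15.98
eef_pos: [669.8, -110.6, 323.7]
ee_rot: [[1.0, -0.0, 0.005], [-0.0, -1.0, -0.002], [0.005, 0.002, -1.0]]
contact_force: [-0.2, 0.9, -0.3]
finger_gap: 46.9
```

```bash
python3 rd.py
python3 - <<'E'
from h import *
c=cam('wrist');im=imaging.get_image('wrist'); cv2.imwrite('pics/w5.png',im)
A=np.array([609.1,-108.]);
for th in (3.9,4.06): print(th,proj(c,[*(A+60*np.array([np.cos(-2.208-th),np.sin(-2.208-th)])),267]))
E
```

```text
t 15.975 theta 4.116262260664186 rad 60.45260054200749 Ft(cw) -0.8988060337220826 Fr -0.199063887902078 F [-0.16198614  0.90622249 -0.29784137] [ 669.80160639 -110.58251039  323.6863246 ] 46.909096313508854
3.9 (np.float64(295.95337341730027), np.float64(269.6356764208277))
4.06 (np.float64(313.9764108909211), np.float64(267.9974862092333))
```

View pics/w5.png

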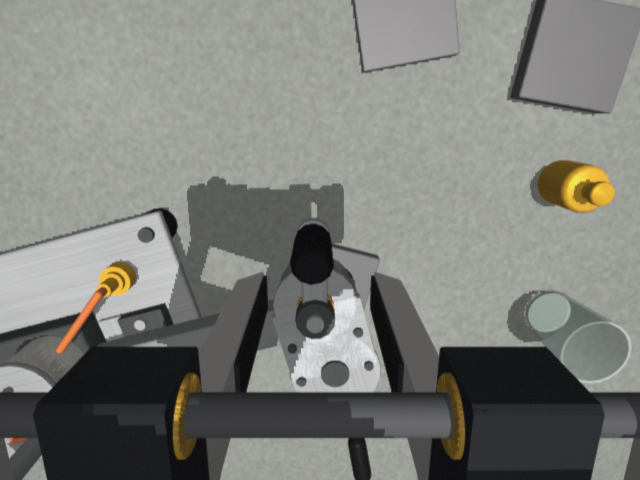

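The knob top is at about (313,266), which matches where I left it, so it didn't spring back. Now the lever: close the fingers and move to its -y side.

Request:
carry_out(motion=[[-0.03,0.01,0,0,0,0],[-0.075,0.026,0,0,0,0],[-0.12,0.042,0,0,0,0],[-0.165,0.058,0,0,0,0],[-0.205,0.072,0,0,0,0],[-0.2245,0.077,0.01,0,0,0],[-0.2245,0.077,0.05,0,0,0],[-0.2245,0.077,0.09,0,0,0],[-0.2245,0.077,0.13,0,0,0],[-0.2245,0.077,0.15,0,0,0],[-0.2245,0.077,0.157,0,0,0],[-0.2245,0.077,0.157,0,0,0]], fingers=0.0)

```text
t: 17.52
eef_pos: [444.1, -187.0, 163.1]
ee_rot: [[1.0, -0.0, -0.001], [-0.0, -1.0, 0.001], [-0.001, -0.001, -1.0]]
contact_force: [-0.1, -0.1, -0.1]
finger_gap: 0.7
```

Run:
```python
from h import *
s=telemetry.state();p=s['eef_pos'];print(s['t'],p,s['contact_force'],s['finger_gap'])
P=np.array([507.6,-134.2]);c0=p[:2]
def pos(psi):
    a=3.395-psi;u=np.array([np.cos(a),np.sin(a)]);t=np.array([np.sin(a),-np.cos(a)])
    return P+72*u-t*(8.5+8*abs(t[0])+12.5*abs(t[1]))
for i,psi in enumerate(np.r_[0.0,np.arange(.1,1.61,.1),1.65]):
    d=pos(psi)-c0; print(round(psi,2),[round(float(d[0])/1e3,4),round(-float(d[1])/1e3,4),0,0,0,0])
for n in('side','top'):
  im=imaging.get_image(n); cv2.imwrite(f'pics/{n}6.png',im[150:430,200:600] if n=='side' else im[180:380,220:480])
```

```text
17.525 [ 444.09683873 -186.99343792  163.05982086] [-0.06931732 -0.05373155 -0.14333423] 0.7069209846109695
0.0 [-0.0005, -0.0129, 0, 0, 0, 0]
0.1 [-0.0043, -0.02, 0, 0, 0, 0]
0.2 [-0.0073, -0.0276, 0, 0, 0, 0]
0.3 [-0.0094, -0.0348, 0, 0, 0, 0]
0.4 [-0.0109, -0.0415, 0, 0, 0, 0]
0.5 [-0.0118, -0.0485, 0, 0, 0, 0]
0.6 [-0.012, -0.0556, 0, 0, 0, 0]
0.7 [-0.0115, -0.0629, 0, 0, 0, 0]
0.8 [-0.0101, -0.0703, 0, 0, 0, 0]
0.9 [-0.008, -0.0776, 0, 0, 0, 0]
1.0 [-0.005, -0.0847, 0, 0, 0, 0]
1.1 [-0.0013, -0.0916, 0, 0, 0, 0]
1.2 [0.0033, -0.0982, 0, 0, 0, 0]
1.3 [0.0087, -0.1043, 0, 0, 0, 0]
1.4 [0.0148, -0.1098, 0, 0, 0, 0]
1.5 [0.0215, -0.1147, 0, 0, 0, 0]
1.6 [0.0289, -0.1187, 0, 0, 0, 0]
1.65 [0.0328, -0.1205, 0, 0, 0, 0]
```

View pics/side6.png

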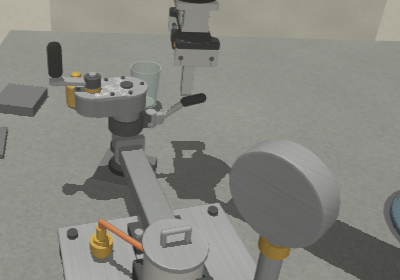

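The closed fingers stand behind (-y of) the lever grip at the right height. I'll push it slowly to 1.3 rad first and check.

Request:
carry_out(motion=[[-0.0005,-0.0129,0,0,0,0],[-0.0043,-0.02,0,0,0,0],[-0.0073,-0.0276,0,0,0,0],[-0.0094,-0.0348,0,0,0,0],[-0.0109,-0.0415,0,0,0,0],[-0.0118,-0.0485,0,0,0,0],[-0.012,-0.0556,0,0,0,0],[-0.0115,-0.0629,0,0,0,0],[-0.0101,-0.0703,0,0,0,0],[-0.008,-0.0776,0,0,0,0],[-0.005,-0.0847,0,0,0,0],[-0.0013,-0.0916,0,0,0,0],[0.0033,-0.0982,0,0,0,0],[0.0087,-0.1043,0,0,0,0]])

```text
t: 19.38
eef_pos: [451.7, -82.8, 162.8]
ee_rot: [[1.0, 0.0, -0.004], [0.0, -1.0, -0.001], [-0.004, 0.001, -1.0]]
contact_force: [-2.7, -5.3, 0.3]
finger_gap: 0.4
```

Run:
```python
from h import *
s=telemetry.state();print(s['t'],s['eef_pos'],s['contact_force'])
im=imaging.get_image('top'); cv2.imwrite('pics/t7.png',cv2.resize(im[180:360,220:400],(600,600)))
```

```text
19.375 [451.72054936 -82.7670535  162.82246949] [-2.69615649 -5.28750572  0.30242882]
```

View pics/t7.png

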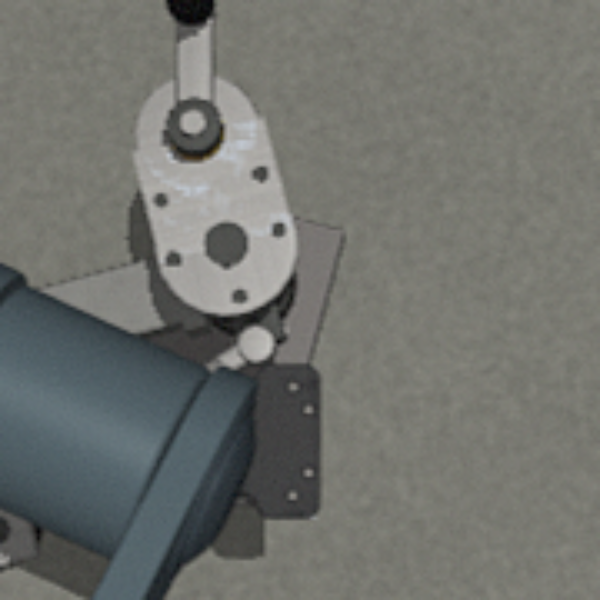

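Request:
carry_out(motion=[[0.0061,-0.0055,0,0,0,0],[0.0128,-0.0104,0,0,0,0],[0.0202,-0.0144,0,0,0,0],[0.0241,-0.0162,0,0,0,0],[0.0265,-0.0172,0,0,0,0],[0.0265,-0.0172,0,0,0,0]])

```text
t: 20.18
eef_pos: [473.3, -67.5, 162.3]
ee_rot: [[1.0, 0.002, -0.02], [0.002, -1.0, -0.005], [-0.02, 0.005, -1.0]]
contact_force: [-23.6, -13.2, 12.6]
finger_gap: 0.4
```

Run:
```python
from h import *
s=telemetry.state();print(s['t'],s['eef_pos'],s['contact_force'])
im=imaging.get_image('side'); cv2.imwrite('pics/s8.png',cv2.resize(im[150:350,230:430],(600,600),interpolation=cv2.INTER_CUBIC))
```

```text
20.175 [473.25637461 -67.54195002 162.26685862] [-23.63141833 -13.15302129  12.61955486]
```

View pics/s8.png

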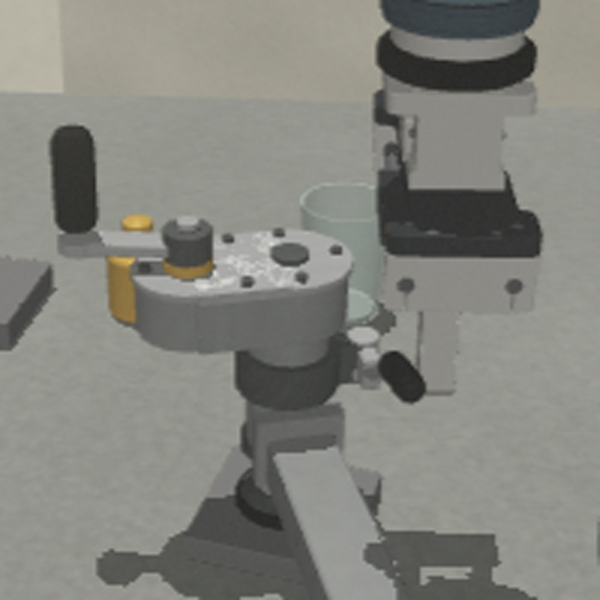

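The push force rose sharply to about 27 N, so the lever is against its stop. Backing off, raising and checking.

Request:
carry_out(motion=[[-0.01,0.003,0,0,0,0],[-0.03,0.01,0,0,0,0],[-0.05,0.015,0,0,0,0],[-0.05,0.015,-0.04,0,0,0],[-0.05,0.015,-0.08,0,0,0],[-0.05,0.03,-0.12,0,0,0],[-0.045,0.07,-0.14,0,0,0],[-0.04,0.115,-0.14,0,0,0],[-0.04,0.16,-0.14,0,0,0],[-0.04,0.2,-0.14,0,0,0],[-0.04,0.24,-0.14,0,0,0],[-0.04,0.26,-0.14,0,0,0],[-0.04,0.26,-0.14,0,0,0]])

```text
t: 21.85
eef_pos: [439.3, -325.6, 302.9]
ee_rot: [[1.0, -0.001, -0.001], [-0.001, -1.0, 0.002], [-0.001, -0.002, -1.0]]
contact_force: [0.4, -0.2, -0.3]
finger_gap: 0.7
```

Run:
```python
from h import *
s=telemetry.state();print(s['t'],s['eef_pos'],s['contact_force'])
im=imaging.get_image('side'); cv2.imwrite('pics/s9.png',cv2.resize(im[150:350,230:430],(600,600),interpolation=cv2.INTER_CUBIC))
im=imaging.get_image('top'); cv2.imwrite('pics/t9.png',cv2.resize(im[180:360,220:460],(800,600)))
cv2.imwrite('pics/t9f.png',im)
```

```text
21.85 [ 439.32270342 -325.58583694  302.88970702] [ 0.43611108 -0.21516208 -0.27187474]
```

View pics/s9.png

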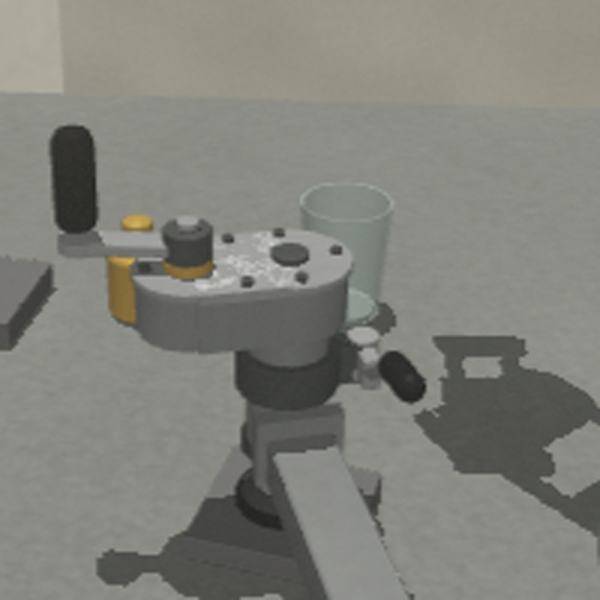

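View pics/t9.png

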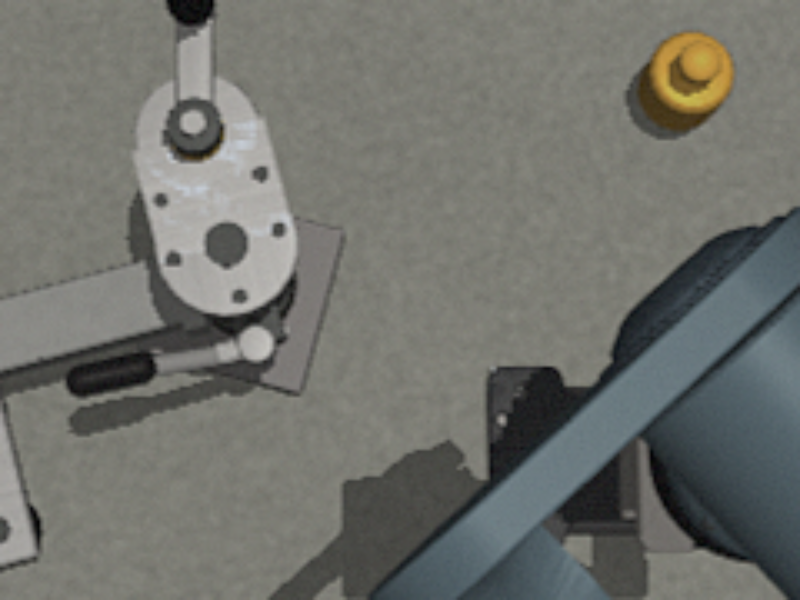

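Run:
```python
from h import *
T=cam('top');P=np.array([507.6,-134.2]);z=lambda u,v:(220+u/3.333,180+v/3.333)
g=onz(T,*z(112,374),150)[:2];v=g-P;a=np.arctan2(v[1],v[0]);print(g,np.linalg.norm(v),'psi',0.253+np.pi-a)
H=onz(T,*z(193,123),213);L=onz(T,*z(227,243),189);print('yaw',np.arctan2((H-L)[1],(H-L)[0]),H,L)
k=onz(T,*z(190,3),262)[:2]-H[:2];print('crank',(-2.208-np.arctan2(k[1],k[0]))%(2*np.pi))
```

```text
[491.19766576 -63.62494817] 72.45601776212568 psi 1.595440413053447
yaw 0.27257300460373696 [ 608.87205746 -108.77611418  213.        ] [ 553.11653759 -124.36146581  189.        ]
crank 4.11953732087448
```

```bash
python3 -c "
from h import *
print(manip.hand_in(), telemetry.state()['t'])"
```

```text
the job is handed in; nothing more can be done
the job is handed in; nothing more can be done
```

I wound the crank about 10.3 rad clockwise until it went clearly stiffer, then let go and pushed the clamp lever home. I handed the job in at about 22 s with the arm clear of everything.

**Crank and foot:** Held still at the end, the crank pushed back with about 7.5 N. About 2 N of that looks like measurement bias, since the unloaded first turn showed the same at that angle. That leaves a foot load of roughly 5 N, within the firm range (3 N) and well below overloaded (12 N). The readings were noisy by 2–3 N, so treat the 5 N as an estimate. The side view showed the sole on the pad, and the knob did not spring back when released.

**Clamp lever:** It met its stop with a push of about 27 N at the fingertips. After I backed off, the top view put it at 1.595 rad against the nominal 1.6. The crank angle measured from the same picture was about 4.12 rad within the turn, against 4.06 rad when I released it. I read that 0.06 rad gap as picture error.

**Bystanders:** The arm never worked near the beaker or the weight. Both still stood in the last side view, and the weight also showed in the top view, where the arm hid the beaker. I did not re-measure their positions.

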